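Stack the drive enclosures with a separator and present the clamp block hole-up

ROBOT

A 6-joint arm with a two-finger parallel gripper is mounted at the origin on the work surface. World frame = base frame: x ahead of the robot, y to its left, z up, the work surface at z = 0. Lengths are in m, angles in rad, forces in N, time in s.
With the tool pointing down it reaches from about 0.375 to 0.975 m from the base axis. Payload 3.8 kg.
Tool frame: the origin (TCP) lies at the very end of the fingers, on their centre line; the grasp point (between the pads) lies 19 mm behind it; z points along the fingers, y is the direction in which the jaws open and shut (so a half turn about z gives the same grasp; the last joint's range is limited). The gripper opens to 85 mm and grips with 20 to 120 N. Pads are 22 mm wide; open, the fingers measure 114 mm over their backs; the gripper's body (76 mm by 85 mm) begins 54 mm behind the grasp point. The pads swing forward as they close: fully open they stand 13 mm farther back than shut.
Start: joints at [-1.162, 0.264, 1.604, -0, 1.274, -0.037], TCP at [0.291, -0.609, 0.231] pointing down, gripper open.
Joint ranges: [-2.63, 2.63], [-0.94, 2.18], [0.31, 2.57], [-1.31, 4.45], [0, 2.66], [-2.55, 2.55]. Speed limits (rad/s): [2.57, 2.57, 3.14, 3.14, 3.14, 3.14].

INTERFACE

Orientations are given as a rotation vector (axis times angle).
In Python, from workcell import status, read_camera, camera_info, order gives the robot as it stands.
- The arm moves only by the tool move_arm, never from a script. Its argument "deltas" is a list of rows, each a list of 3 entries, a list of its own where there are three numbers: the turn, a rotation vector about the world's x, y, z as a fraction of full scale, then the shift along the world's x, y, z as a fraction of full scale, then the closure, from -1 (fully open) to 1 (shut), so that 0 is half open. A call has 1 to 20 rows; each row is the pose to reach, as a shift and turn from the pose commanded when the call began; what a row does not reach only later rows make up. Full scale, the value 1, is 0.1 m for a shift and pi/2 rad for a turn. A row lasts 1/8 s, in which the tool goes at most 62.5 mm and 10.7 degrees, less where a joint would pass 70% of its speed; a pose out of reach is approached as far as the arm can. A call with a number of a shift or a turn outside -1 to 1 is refused whole. A call with a gripper value outside its range is refused whole. The fingers move at their own pace and stop on an object; "grip_force" is the grip in N (left out, the last holds). Time passes only in rows, so rows that repeat a pose let the fingers close. It gives the time, the measured TCP pose, the force and the opening at its end, in the units of the state.
- status.read_state(): the state, without advancing time (a new reading comes with each control period).
- read_camera(name): name is "side" or "top"; returns (picture, depth): 420x560x3 uint8, red, green, blue; 420x560 float32, m along the optical axis (not along the pixel's ray), 0 where there is no reading.
- camera_info(name): a dict with "K" (3x3 intrinsics, pixels), "R" (3x3) and "t" (3): a world point X has camera coordinates R X + t. Camera axes: x right, y down, z forward; pixel columns grow to the right and rows downward; lengths in m; the calibration is good to about 2 mm. A picture is of the moment at which its call begins. camera_info takes no time and is no camera call.
- order.finish_job(): hands the job in, once; it reports no verdict.
The state is a dict: "time": time; "q": joint angles; "joint_vel": joint speeds; "joint_torque": joint torques, N m; "tool_pos": TCP position; "tcp_rot": TCP orientation; "wrist_force": force on the tool from outside, world axes, zero at the start; "torque": the same for the moment, N m; "width": opening from 0.0 (shut) to 1.0 (fully open).
Only numpy, scipy, OpenCV 4.12 (cv2) and the standard library are available. Lean on these libraries where they do the work, as an engineer would, in place of code of your own. Each camera call takes 0.05 s, during which the arm holds its last target. There are 200 camera calls.

TASK

Finish the drive stack: lay the yellow separator sheet squarely on the drive enclosure that is fixed to the steel base plate, then stack the blue drive enclosure squarely on the sheet and let go of it. Then pick up the orange clamp block, turn it so that its blind hole (in one of its two ends, lying sideways now) faces straight up, and finish while still holding it there, still, over the middle of the finished stack with 5 to 15 cm of air under it, so that a technician can start the screw. Leave the tools and parts around the job where they are.

Things in the scene. Friction and masses are not known exactly. Their poses are not given: they have to be found in the camera images.
- lower_top (a point): centre of the top face of the silver lower drive enclosure (56 x 92 mm, 18 mm high, its x axis along the 56 mm side, y along the 92 mm side, z up). It is fixed on a dark steel base plate 100 x 130 mm, 6 mm thick, so this top face lies 24 mm above the table. Does not move in a run.
- sheet_centre (a point): centre of the loose yellow rigid separator sheet (stiff board), 62 mm (x) x 98 mm (y), 8 mm thick, about 30 g, lying flat on the table. Laid centred, it overhangs the lower enclosure by 3 mm all round.
- upper_centre (a point): centre of the loose blue drive enclosure, 56 mm (x) x 92 mm (y) x 18 mm high (z), about 160 g, lying flat on the table.
- block_centre (a point): centre of the loose orange clamp block, about 150 g: 54 mm long along its x axis, 36 mm wide along y, 44 mm high along z as it lies on the table (centre 22 mm up). A blind hole of 18 mm diameter, 30 mm deep, opens in the middle of its +x end; the other end is plain. It starts lying with x level, pointing any way; held hole-up, its x axis points straight up.
- pot_centre (a point): centre of a black open pot, 68 mm across and 80 mm high, standing loose on the table: leave alone.
- driver_grip (a point): handle of a screwdriver lying loose on the table, 200 mm in all, 26 mm thick: its handle ends 60 mm behind this point (-x), its tip lies 140 mm ahead (+x): leave alone.
- bits_centre (a point): centre of a black bit case, 70 mm (x) x 130 mm (y) x 22 mm high, loose: leave alone.
- fanbox_centre (a point): centre of a flat white parts box 110 mm (x) x 160 mm (y), 28 mm high, with a black blower fan on its lid (40 mm high in all), loose: leave alone.

How it is judged:
By the outcome, as a careful person would: the job done as asked, in the order asked, and still so for the second after the job is handed in, while the arm keeps its last pose, push and grip.
It also fails if it takes over 64 s, if anything falls off the work surface, if the arm or the gripper's body presses on something with over 40 N, if the wrist force passes 120 N, or if a joint passes its speed limit or range.

## Working session

There is one attempt and no reset: what is moved stays moved. The work goes in short steps, Python scripts to look and compute and a tool call to move; the robot and the scene stay as the last step left them, time stands still between calls to the robot, and variables do not carry over. Pictures are saved under pics/ and viewed, about 8 in all and at most 12, crops included, and the job is handed in when it is done.

Besides the shell and the picture viewer there is one more tool, called after "Emit:" as name(argument=value, ...) on one line, values as JSON. move_arm: Moves the arm, as the interface text tells. Its arguments: {"type":"object","properties":{"deltas":{"type":"array","items":{"type":"array"}},"grip_force":{"type":"number"}},"required":["deltas"]}

```bash
mkdir -p pics; ls; python3 - <<'E'
from workcell import status, read_camera, camera_info
import cv2, numpy as np
for n in("top","side"):
    p,d=read_camera(n); np.savez(f"{n}0.npz",p=p,d=d); cv2.imwrite(f"pics/{n}0.png",p[:,:,::-1])
    i=camera_info(n); print(n,i["K"].tolist(),np.round(i["R"],3).tolist(),np.round(i["t"],3).tolist())
print(status.read_state())
E
```

```text
pics
top [[453.55179492501975, 0.0, 275.8082410104304], [0.0, 453.55179492501975, 198.5699969382933], [0.0, 0.0, 1.0]] [[-0.03, -0.999, 0.015], [-0.995, 0.028, -0.095], [0.094, -0.018, -0.995]] [0.005, 0.518, 1.285]
side [[411.0407758181691, 0.0, 269.07219359059076], [0.0, 411.0407758181691, 208.56763319182195], [0.0, 0.0, 1.0]] [[-0.937, -0.35, 0.01], [-0.193, 0.493, -0.848], [0.292, -0.797, -0.529]] [0.496, 0.138, 0.836]
{'time': 0.1, 'q': array([-1.16191099e+00,  2.64711630e-01,  1.60523410e+00, -5.33713330e-06,
        1.27373914e+00, -3.69424954e-02]), 'joint_vel': array([-0.0003882 , -0.00229683, -0.00116733, -0.00016681,  0.00024203,
       -0.00037092]), 'joint_torque': array([ 4.83582771e-04, -5.16704607e+01, -3.68589520e+01, -4.62347805e-05,
        6.27091562e-03, -2.32780741e-05]), 'tool_pos': array([ 0.29076701, -0.60841879,  0.23006557]), 'tcp_rot': array([-3.06185656e+00, -6.94067388e-01,  6.15139257e-04]), 'wrist_force': array([-0.81631848,  0.31322774,  0.4580732 ]), 'torque': array([0.00817245, 0.02606953, 0.02330139]), 'width': 0.9994249403387208}
```

View pics/top0.png

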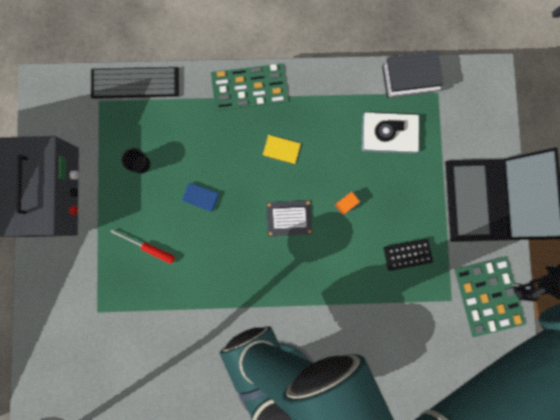

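View pics/side0.png

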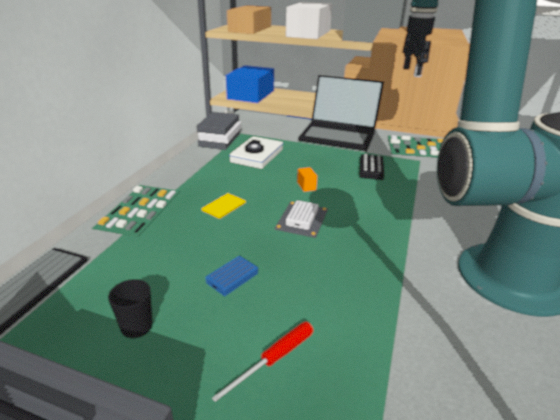

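Top view: yellow sheet about (282,149), blue (201,196), silver stack about (290,217), orange block (347,203). The pot, driver, bit case and fan box stand clear of the parts. Next I fit box silhouettes in both cameras.

```bash
cat > h.py <<'E'
import cv2, numpy as np
from scipy.optimize import minimize
from workcell import status, read_camera, camera_info
INFO={n:camera_info(n) for n in("top","side")}
def proj(n,X):
    i=INFO[n]; c=np.atleast_2d(X)@np.array(i["R"]).T+np.array(i["t"]); u=c@np.array(i["K"]).T
    return u[:,:2]/u[:,2:]
def ray(n,uv,z):
    i=INFO[n];R=np.array(i["R"]);o=-R.T@np.array(i["t"]); d=R.T@np.linalg.inv(i["K"])@np.array([*uv,1.])
    return o+d*(z-o[2])/d[2]
def box(x,y,yaw,s,z0):
    c,q=np.cos(yaw),np.sin(yaw); P=[]
    for a in(-.5,.5):
        for b in(-.5,.5):
            for e in(0,1): P.append([x+c*a*s[0]-q*b*s[1],y+q*a*s[0]+c*b*s[1],z0+e*s[2]])
    return np.array(P)
COL={"yellow":((20,120,90),(35,255,255)),"blue":((100,110,40),(125,255,255)),"orange":((6,150,90),(18,255,255))}
def mask(p,col):
    h=cv2.cvtColor(p,cv2.COLOR_RGB2HSV); return cv2.inRange(h,*COL[col])
SC=8
def fit(imgs,col,s,z0,x,y,yaw,r=25):
    """silhouette fit of a box in all given pictures; returns x,y,yaw,cost(px)"""
    T={}
    for n,p in imgs.items():
        u=proj(n,[[x,y,z0+s[2]/2]])[0].astype(int); a,b=max(u[0]-r,0),max(u[1]-r,0)
        m=mask(p,col)[b:b+2*r,a:a+2*r]
        big=cv2.resize(m,None,fx=SC,fy=SC,interpolation=cv2.INTER_LINEAR)>127
        T[n]=(a,b,big)
    def cost(v):
        k=0
        for n,(a,b,m) in T.items():
            q=(proj(n,box(*v,s,z0))-[a,b]+.5)*SC
            im=np.zeros(m.shape,np.uint8); cv2.fillConvexPoly(im,cv2.convexHull(q.astype(np.float32)).round().astype(np.int32),1)
            k+=(im.astype(bool)^m).sum()/SC**2
        return k
    best=None
    for y0 in (yaw if np.ndim(yaw) else [yaw]):
        o=minimize(cost,[x,y,y0],method="Nelder-Mead",options=dict(initial_simplex=np.array([x,y,y0])+np.array([[0,0,0],[.012,0,0],[0,.012,0],[0,0,.3]]),xatol=1e-4,fatol=.05))
        o=minimize(cost,o.x,method="Nelder-Mead",options=dict(initial_simplex=o.x+np.array([[0,0,0],[.004,0,0],[0,-.004,0],[0,0,.1]]),xatol=1e-4,fatol=.05))
        if best is None or o.fun<best.fun: best=o
    return best.x,best.fun
E
cat > m.py <<'E'
from h import *
imgs={n:np.load(f"{n}0.npz")["p"] for n in("top","side")}
yaws=np.arange(0,3.1,.5)
for col,uv,s in(("yellow",(282,149),(.062,.098,.008)),("blue",(201,196),(.056,.092,.018)),("orange",(347,203),(.054,.036,.044))):
    g=ray("top",uv,s[2]/2)
    for k in(("top","side"),("top",),("side",)):
        v,f=fit({n:imgs[n] for n in k},col,s,0,g[0],g[1],yaws)
        print(col,k,v.round(4),"deg",np.degrees(v[2]).round(1),"cost",f.round(1))
for nm,uv in dict(pot=(136,160),driver=(158,252),bits=(408,254),fan=(391,132),lower=(290,217)).items(): print(nm,ray("top",uv,.024).round(3))
up=lambda p,a,b,w,h,f:cv2.resize(p[b:b+h,a:a+w,::-1],None,fx=f,fy=f,interpolation=cv2.INTER_CUBIC)
A=np.hstack([up(imgs["top"],260,192,66,50,6),up(imgs["side"],270,192,66,50,6)])
B=np.hstack([up(imgs["top"],330,185,40,30,9.9),up(imgs["side"],288,162,40,30,9.9)])
B=cv2.resize(B,(A.shape[1],297)); cv2.imwrite("pics/c1.png",np.vstack([A,B])); print(A.shape)
E
python3 m.py
```

```text
yellow ('top', 'side') [ 0.6669 -0.031   2.8422] deg 162.8 cost 63.8
yellow ('top',) [ 0.6673 -0.0314 -0.2988] deg -17.1 cost 42.9
yellow ('side',) [ 0.6667 -0.0315 -0.2999] deg -17.2 cost 18.4
blue ('top', 'side') [ 0.5313  0.2102 -0.3939] deg -22.6 cost 111.5
blue ('top',) [ 0.5315  0.2106 -0.3902] deg -22.4 cost 24.0
blue ('side',) [0.5301 0.2086 2.7268] deg 156.2 cost 82.8
orange ('top', 'side') [ 0.4997 -0.2155  2.1674] deg 124.2 cost 71.3
orange ('top',) [ 0.5006 -0.2156  2.1855] deg 125.2 cost 19.3
orange ('side',) [ 0.499  -0.2148  2.173 ] deg 124.5 cost 47.0
pot [0.642 0.392 0.024]
driver [0.375 0.33  0.024]
bits [ 0.348 -0.384  0.024]
fan [ 0.705 -0.354  0.024]
lower [ 0.464 -0.049  0.024]
(300, 792, 3)
```

View pics/c1.png

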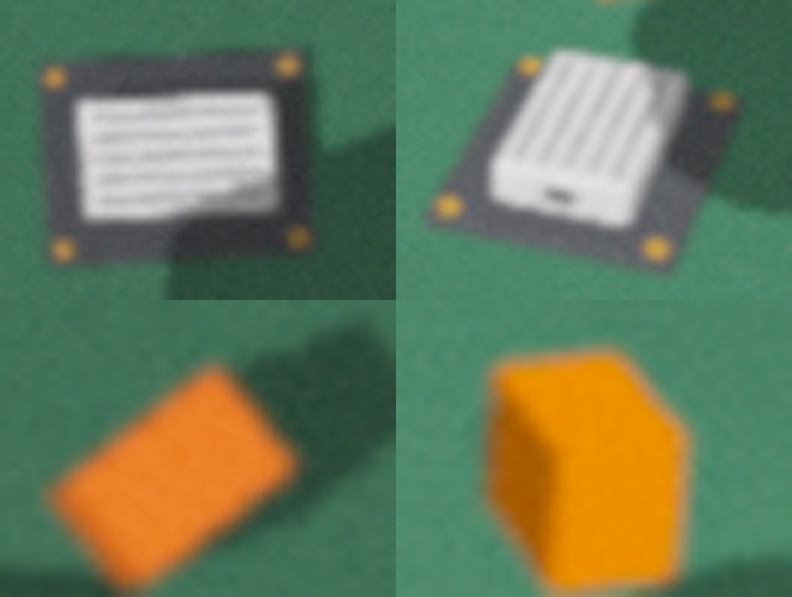

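Crop: the top face of the lower enclosure has corners near crop pixels (76,100), (270,93), (279,209), (84,220). The orange end facing the side camera is plain, so the hole is on the far end (yaw about -55.5°). Next I compute the lower pose and the tool yaws.

```bash
python3 - <<'E'
from h import *
from scipy.optimize import least_squares
f=lambda a,o:(np.array(a)+.5)/6-.5+o
top=f([(76,100),(270,93),(279,209),(84,220)],[260,192])
bolts=f([(55,78),(288,66),(298,238),(63,250)],[260,192])
sb=f([(133,66),(326,100),(260,249),(52,206)],[270,192]); st=f([(157,52),(290,72)],[270,192])
P=np.array([ray("top",u,.024) for u in top]);print(P.round(4),P.mean(0).round(4))
for a,b in((0,1),(3,2),(0,3),(1,2)): d=P[b]-P[a];print(np.linalg.norm(d[:2]).round(4),np.degrees(np.arctan2(d[1],d[0])).round(1))
for n,bb in(("top",bolts),("side",sb)):
  B=np.array([ray(n,u,.007) for u in bb]);print(n,"bolts",B.mean(0).round(4))
  for a,b in((0,1),(3,2),(0,3),(1,2)): d=B[b]-B[a];print(np.linalg.norm(d[:2]).round(4),np.degrees(np.arctan2(d[1],d[0])).round(1))
imgs={n:np.load(f"{n}0.npz")["p"] for n in("top","side")}
# lit+shaded silver fit
import h
h.COL["silver"]=((0,0,125),(180,45,255))
for k in("top","side"):
  v,c=fit({k:imgs[k]},"silver",(.056,.092,.018),.006,.464,-.049,[0.05]);print(k,v.round(4),np.degrees(v[2]).round(1),c)
E
```

```text
[[ 0.4903  0.0014  0.024 ]
 [ 0.491  -0.0919  0.024 ]
 [ 0.4352 -0.0942  0.024 ]
 [ 0.4327 -0.0007  0.024 ]] [ 0.4623 -0.0464  0.024 ]
0.0933 -89.6
0.0935 -88.4
0.0577 -177.8
0.0558 -177.6
top bolts [ 0.4621 -0.0465  0.007 ]
0.1138 -88.7
0.114 -88.8
0.0836 -179.0
0.0838 -178.8
side bolts [ 0.4618 -0.0459  0.007 ]
0.0843 -177.7
0.0841 -179.0
0.1133 91.5
0.1151 91.4
top [ 0.4637 -0.0445  0.0268] 1.5 47.375
side [ 0.4634 -0.0454  0.0188] 1.1 40.671875
```

Emit:
move_arm(deltas=[[[0,0,0],[0.4,0.6,0],-1],[[0,0,0.1],[0.8,1,0],-1],[[0,0,0.2],[1,1,0],-1],[[0,0,0.3],[1,1,0],-1],[[0,0,0.3],[1,1,0],-1]])

```text
time: 0.72
tool_pos: [0.3912, -0.5084, 0.2307]
tcp_rot: [-2.817, -1.389, 0.0]
wrist_force: [-0.6, -0.3, 0.0]
width: 0.998
```

Emit:
move_arm(deltas=[[[0,0,0.1],[0.28,0.48,0],-1],[[0,0,0.2],[0.55,0.95,0],-1],[[0,0,0.227],[0.55,0.95,0],-1]])

```text
time: 1.1
tool_pos: [0.4471, -0.4111, 0.2309]
tcp_rot: [-2.523, -1.87, -0.002]
wrist_force: [0.3, -0.9, -0.1]
width: 0.997
```

Emit:
move_arm(deltas=[[[0,0,0],[0.28,0.48,0],-1],[[0,0,0],[0.55,0.95,0],-1],[[0,0,0],[0.55,0.95,0],-1]])

```text
time: 1.48
tool_pos: [0.5021, -0.3163, 0.231]
tcp_rot: [-2.524, -1.868, -0.001]
wrist_force: [-0.5, -0.3, -0.8]
width: 1.003
```

Emit:
move_arm(deltas=[[[0,0,0],[0.28,0.48,0],-1],[[0,0,0],[0.55,0.95,0],-1],[[0,0,0],[0.55,0.95,0],-1]])

```text
time: 1.85
tool_pos: [0.5569, -0.2222, 0.2311]
tcp_rot: [-2.525, -1.869, -0.0]
wrist_force: [-0.5, 0.2, -0.7]
width: 1.0
```

Emit:
move_arm(deltas=[[[0,0,0],[0.28,0.48,0],-1],[[0,0,0],[0.55,0.95,0],-1],[[0,0,0],[0.55,0.95,0],-1]])

```text
time: 2.22
tool_pos: [0.6119, -0.128, 0.231]
tcp_rot: [-2.525, -1.869, -0.0]
wrist_force: [-0.4, -0.9, -0.0]
width: 1.002
```

Emit:
move_arm(deltas=[[[0,0,0],[0.28,0.48,-0.4],-1],[[0,0,0],[0.55,0.95,-0.8],-1],[[0,0,0],[0.55,0.95,-1],-1],[[0,0,0],[0.55,0.95,-1],-1],[[0,0,0],[0.55,0.95,-1],-1]])

```text
time: 2.85
tool_pos: [0.6662, -0.0362, 0.1323]
tcp_rot: [2.527, 1.865, 0.0]
wrist_force: [1.2, 0.4, 0.4]
width: 0.999
```

```bash
cat > st.py <<'E'
from h import *
from scipy.spatial.transform import Rotation as Ro
import json
s=status.read_state(); R=Ro.from_rotvec(s["tcp_rot"]).as_matrix()
print("t",round(s["time"],2),"pos",s["tool_pos"].round(4),"z",R[:,2].round(3),"jaw az",np.degrees(np.arctan2(R[1,1],R[0,1])).round(2),"jawz",R[2,1].round(3),"w",s["width"].round(3),"F",s["wrist_force"].round(1),"q",s["q"].round(3))
open("log.jsonl","a").write(json.dumps([s["q"].tolist(),s["tool_pos"].tolist(),R.tolist()])+"\n")
E
python3 st.py
```

```text
Traceback (most recent call last):
  File "st.py", line 5, in <module>
    print("t",round(s["time"],2),"pos",s["tool_pos"].round(4),"z",R[:,2].round(3),"jaw az",np.degrees(np.arctan2(R[1,1],R[0,1])).round(2),"jawz",R[2,1].round(3),"w",s["width"].round(3),"F",s["wrist_force"].round(1),"q",s["q"].round(3))
                                                                                                                                                                     ^^^^^^^^^^^^^^^^
AttributeError: 'float' object has no attribute 'round'
```

```bash
sed -i 's/s\["width"\].round(3)/round(float(s["width"]),3)/' st.py; python3 st.py
```

```text
t 2.85 pos [ 0.6662 -0.0362  0.1323] z [ 0.001 -0.001 -1.   ] jaw az -17.16 jawz 0.001 w 0.999 F [1.2 0.4 0.4] q [-9.100e-02  3.220e-01  1.718e+00 -1.000e-03  1.100e+00  2.090e-01]
```

Emit:
move_arm(deltas=[[[0,0,0],[0,0.03,-0.5],-1],[[0,0,0],[0,0.03,-1],-1],[[0,0,0],[0,0.03,-1],-1],[[0,0,0],[0,0.03,-1],-1]])

```text
time: 3.35
tool_pos: [0.6679, -0.0322, 0.0342]
tcp_rot: [2.525, 1.865, 0.004]
wrist_force: [0.1, 0.1, -0.1]
width: 1.001
```

```bash
python3 st.py
```

```text
t 3.35 pos [ 0.6679 -0.0322  0.0342] z [ 0.004 -0.    -1.   ] jaw az -17.1 jawz 0.004 w 1.001 F [ 0.1  0.1 -0.1] q [-0.085  0.425  1.779 -0.     0.934  0.213]
```

Emit:
move_arm(deltas=[[[0,0,0],[0,0,-0.2],-1],[[0,0,0],[0,0,-0.33],-1],[[0,0,0],[0,0,-0.33],-1],[[0,0,0],[0,0,-0.33],-0.7],[[0,0,0],[0,0,-0.33],-0.5],[[0,0,0],[0,0,-0.33],-0.4]], grip_force=30)

```text
time: 4.1
tool_pos: [0.6669, -0.031, -0.0007]
tcp_rot: [2.525, 1.868, 0.002]
wrist_force: [0.5, -0.2, 3.0]
width: 0.712
```

```bash
python3 st.py; python3 -c "
from h import *
p,d=read_camera('side'); u=proj('side',[[.667,-.031,.02]])[0].astype(int)
cv2.imwrite('pics/g1.png',cv2.resize(p[u[1]-50:u[1]+40,u[0]-60:u[0]+60,::-1],None,fx=6,fy=6,interpolation=2))"
```

```text
t 4.1 pos [ 0.6669 -0.031  -0.0007] z [ 0.002 -0.    -1.   ] jaw az -17.02 jawz 0.002 w 0.712 F [ 0.5 -0.2  3. ] q [-0.084  0.468  1.793  0.     0.879  0.213]
```

View pics/g1.png

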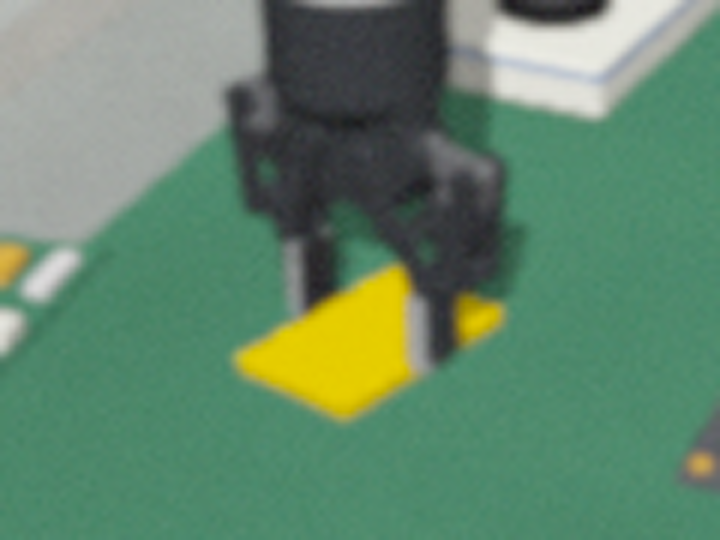

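Picture: the fingers straddle the yellow sheet's mid-length. I tighten, then lift a little.

Emit:
move_arm(deltas=[[[0,0,0],[0,0,0],0],[[0,0,0],[0,0,0],0],[[0,0,0],[0,0,0],0]])

```text
time: 4.53
tool_pos: [0.6668, -0.031, -0.0008]
tcp_rot: [2.525, 1.868, 0.002]
wrist_force: [0.0, 0.4, 5.8]
width: 0.713
```

Emit:
move_arm(deltas=[[[0,0,0],[0,0,0.2],0],[[0,0,0],[0,0,0.5],0],[[0,0,0],[0,0,0.8],0],[[0,0,0],[0,0,0.8],0]])

```text
time: 5.03
tool_pos: [0.6687, -0.0313, 0.0824]
tcp_rot: [2.522, 1.865, 0.008]
wrist_force: [0.0, 0.0, -0.6]
width: 0.711
```

```bash
python3 st.py; python3 -c "
from h import *
imgs={n:read_camera(n)[0] for n in('side','top')}
for n in imgs: u=proj(n,[[.667,-.031,.08]])[0].astype(int); imgs[n]=cv2.resize(imgs[n][u[1]-40:u[1]+40,u[0]-40:u[0]+40,::-1],None,fx=5,fy=5,interpolation=2)
cv2.imwrite('pics/g2.png',np.hstack(list(imgs.values())))"
```

```text
t 5.03 pos [ 0.6687 -0.0313  0.0824] z [ 0.007 -0.001 -1.   ] jaw az -17.03 jawz 0.007 w 0.711 F [ 0.   0.  -0.6] q [-0.084  0.371  1.753 -0.     1.01   0.213]
```

View pics/g2.png

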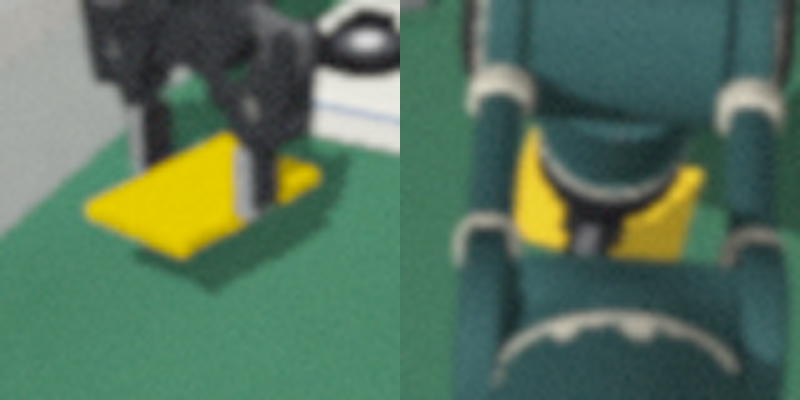

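Picture: the sheet is held level and lifted clear. Carrying it to the stack.

Emit:
move_arm(deltas=[[[0,0,0.06],[-0.35,0,0],0],[[0,0,0.12],[-0.7,-0.05,0],0],[[0,0,0.2],[-1,-0.1,0],0],[[0,0,0.202],[-1,-0.1,0],0]])

```text
time: 5.62
tool_pos: [0.5618, -0.0409, 0.0758]
tcp_rot: [-2.196, -2.24, 0.006]
wrist_force: [0.0, -0.3, -0.5]
width: 0.707
```

Emit:
move_arm(deltas=[[[0,0,0],[-0.4,-0.05,0],0],[[0,0,0],[-0.8,-0.05,0],0],[[0,0,0],[-1,-0.05,0],0],[[0,0,0],[-1,-0.05,0],0],[[0,0,0],[-1,-0.05,0],0],[[0,0,0],[-1,-0.05,0],0]])

```text
time: 6.38
tool_pos: [0.4675, -0.0461, 0.0785]
tcp_rot: [2.199, 2.243, 0.001]
wrist_force: [0.8, -0.0, -0.3]
width: 0.71
```

```bash
python3 st.py
```

```text
t 6.38 pos [ 0.4675 -0.0461  0.0785] z [ 0.001 -0.    -1.   ] jaw az 1.15 jawz 0.001 w 0.71 F [ 0.8 -0.  -0.3] q [-0.151  0.028  2.179  0.     0.934 -0.171]
```

Emit:
move_arm(deltas=[[[0,0,0],[-0.05,0,-0.2],0],[[0,0,0],[-0.05,0,-0.42],0],[[0,0,0],[-0.05,0,-0.42],0],[[0,0,0],[-0.05,0,-0.42],0]])

```text
time: 6.88
tool_pos: [0.462, -0.0461, 0.0368]
tcp_rot: [2.199, 2.243, 0.001]
wrist_force: [-0.5, 0.1, 0.3]
width: 0.707
```

```bash
python3 st.py; cat > look.py <<'E'
import sys
from h import *
out,zt,x,y=sys.argv[1],*map(float,sys.argv[2:5]); r=int(sys.argv[5]) if len(sys.argv)>5 else 33
A=[]
for n in("top","side"):
    p=read_camera(n)[0]; np.save(f"{n}_last.npy",p); u=proj(n,[[x,y,zt]])[0].astype(int)
    print(n,"origin",u-r); A.append(cv2.resize(p[u[1]-r:u[1]+r,u[0]-r:u[0]+r,::-1],(400,400),interpolation=2))
cv2.imwrite(out,np.hstack(A))
E
python3 look.py pics/g3.png .03 .462 -.046
```

```text
t 6.88 pos [ 0.462  -0.0461  0.0368] z [ 0.001 -0.    -1.   ] jaw az 1.15 jawz 0.001 w 0.707 F [-0.5  0.1  0.3] q [-0.153  0.081  2.217  0.     0.842 -0.173]
top origin [256 184]
side origin [269 175]
```

View pics/g3.png

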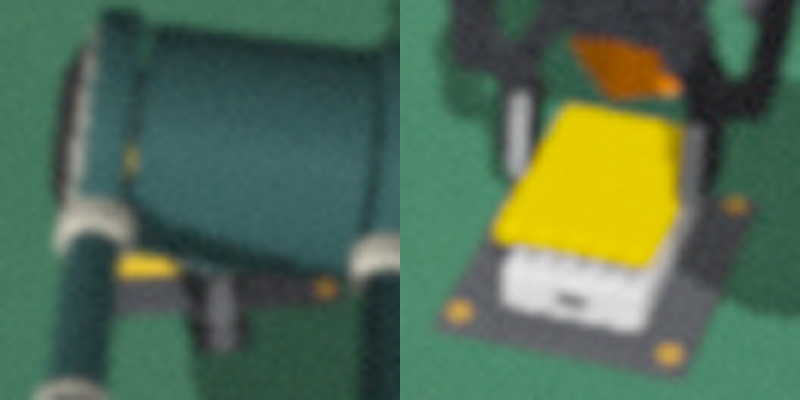

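Picture: the sheet is over the enclosure, aligned with it. Lower and release.

Emit:
move_arm(deltas=[[[0,0,0],[0,0,-0.06],0],[[0,0,0],[0,0,-0.12],0],[[0,0,0],[0,0,-0.125],0],[[0,0,0],[0,0,-0.125],0]])

```text
time: 7.48
tool_pos: [0.4608, -0.046, 0.0236]
tcp_rot: [-2.199, -2.243, 0.0]
wrist_force: [-0.8, -0.3, 0.0]
width: 0.707
```

Emit:
move_arm(deltas=[[[0,0,0],[0,0,0],-0.5],[[0,0,0],[0,0,0],-0.7],[[0,0,0],[0,0,0],-0.9],[[0,0,0],[0,0,0],-0.9],[[0,0,0],[0,0,0.2],-1],[[0,0,0],[0,0,0.6],-1],[[0,0,0],[0,0.4,1],-1],[[0,0,0],[0,1,1],-1],[[0,0,0],[0,1,1],-1]])

```text
time: 8.6
tool_pos: [0.4614, 0.0572, 0.1248]
tcp_rot: [2.193, 2.249, 0.003]
wrist_force: [-0.8, -0.2, -0.2]
width: 1.0
```

Emit:
move_arm(deltas=[[[0,0,-0.1],[0.3,0.4,0],-1],[[0,0,-0.2],[0.4,0.9,0],-1],[[0,0,-0.26],[0.4,1,0],-1],[[0,0,-0.26],[0.4,1,0],-1]])

```text
time: 9.1
tool_pos: [0.5007, 0.1538, 0.1231]
tcp_rot: [-2.606, -1.754, 0.002]
wrist_force: [-1.5, 0.0, 0.1]
width: 0.998
```

```bash
python3 st.py; cat > m2.py <<'E'
from h import *
imgs={n:read_camera(n)[0] for n in("top","side")}
for k in(("top",),("side",)):
    I={n:imgs[n] for n in k}
    v,f=fit(I,"yellow",(.062,.098,.008),.024,.462,-.046,[0.02],r=30);print("sheet",k,v.round(4),np.degrees(v[2]).round(1),round(f,1))
    v,f=fit(I,"blue",(.056,.092,.018),0,.531,.21,[-.39],r=30);print("blue",k,v.round(4),np.degrees(v[2]).round(1),round(f,1))
E
python3 m2.py; python3 look.py pics/g4.png .03 .462 -.046
```

```text
t 9.1 pos [0.5007 0.1538 0.1231] z [-0.001 -0.001 -1.   ] jaw az -22.12 jawz -0.001 w 0.998 F [-1.5  0.   0.1] q [ 0.251  0.075  2.034 -0.     1.034  0.637]
sheet ('top',) [ 0.461  -0.045   0.0163] 0.9 67.4
blue ('top',) [ 0.6923  0.0932 -1.5828] -90.7 0.0
sheet ('side',) [ 0.4601 -0.0472  0.0187] 1.1 48.2
blue ('side',) [ 0.5311  0.2099 -0.3448] -19.8 99.8
top origin [256 184]
side origin [269 175]
```

View pics/g4.png

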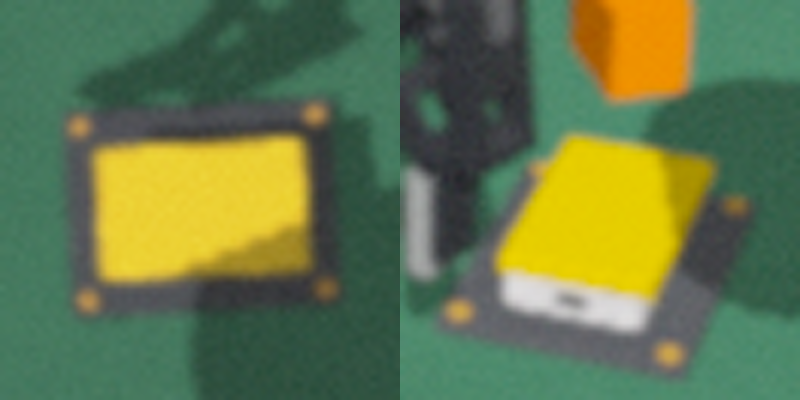

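Picture: the sheet is flat and square, but about 1.5–2 mm toward the base (overhang 3 px on one side, 12 px on the other). I re-centre it by closing the jaws around it at the corrected x.

Emit:
move_arm(deltas=[[[0,0,0.1],[-0.1,-0.5,0],-1],[[0,0,0.2],[-0.4,-1,0],-1],[[0,0,0.26],[-0.4,-1,0],-1],[[0,0,0.26],[-0.4,-1,0],-1]])

```text
time: 9.8
tool_pos: [0.4608, 0.0527, 0.1239]
tcp_rot: [2.202, 2.24, 0.001]
wrist_force: [0.6, -0.5, -0.3]
width: 1.0
```

Emit:
move_arm(deltas=[[[0,0,0],[0.018,-0.5,0],-1],[[0,0,0],[0.018,-1,0],-1],[[0,0,0],[0.018,-1,0],-1],[[0,0,0],[0.018,-1,-0.4],-1],[[0,0,0],[0.018,-1,-0.8],-1],[[0,0,0],[0.018,-1,-0.8],-1],[[0,0,0],[0.018,-1,-0.8],-1]])

```text
time: 10.68
tool_pos: [0.4638, -0.0455, 0.0448]
tcp_rot: [2.198, 2.244, 0.001]
wrist_force: [0.3, 0.2, 0.3]
width: 1.002
```

```bash
python3 st.py
```

```text
t 10.68 pos [ 0.4638 -0.0455  0.0448] z [ 0.001  0.    -1.   ] jaw az 1.17 jawz 0.001 w 1.002 F [0.3 0.2 0.3] q [-0.151  0.071  2.209  0.     0.86  -0.172]
```

Emit:
move_arm(deltas=[[[0,0,0],[0,0,-0.2],-1],[[0,0,0],[0,0,-0.2],-1],[[0,0,0],[0,0,-0.2],-0.8],[[0,0,0],[0,0,-0.2],-0.6],[[0,0,0],[0,0,-0.2],-0.4],[[0,0,0],[0,0,-0.2],-0.4],[[0,0,0],[0,0,-0.2],-0.4]])

```text
time: 11.55
tool_pos: [0.4622, -0.0462, 0.0256]
tcp_rot: [-2.198, -2.243, 0.003]
wrist_force: [-8.0, 1.0, 14.3]
width: 0.703
```

Emit:
move_arm(deltas=[[[0,0,0],[0,0,0],-0.5],[[0,0,0],[0,0,0],-0.7],[[0,0,0],[0,0,0],-0.9],[[0,0,0],[0,0,0],-0.9],[[0,0,0],[0,0,0.2],-1],[[0,0,0],[0,0,0.6],-1],[[0,0,0],[0,0.4,1],-1],[[0,0,0],[0,1,1],-1],[[0,0,0],[0,1,1],-1]])

```text
time: 12.68
tool_pos: [0.4631, 0.0572, 0.1245]
tcp_rot: [2.193, 2.249, 0.003]
wrist_force: [-0.4, -0.4, -0.2]
width: 0.999
```

Emit:
move_arm(deltas=[[[0,0,-0.1],[0.3,0.4,0],-1],[[0,0,-0.2],[0.4,0.9,0],-1],[[0,0,-0.26],[0.4,1,0],-1],[[0,0,-0.26],[0.4,1,0],-1],[[0,0,-0.26],[0.4,1,0],-1]])

```text
time: 13.3
tool_pos: [0.5024, 0.1528, 0.1232]
tcp_rot: [-2.607, -1.752, 0.002]
wrist_force: [-0.2, -0.4, 0.3]
width: 0.998
```

```bash
python3 st.py;python3 m2.py
```

```text
t 13.3 pos [0.5024 0.1528 0.1232] z [-0.001 -0.001 -1.   ] jaw az -22.2 jawz -0.001 w 0.998 F [-0.2 -0.4  0.3] q [ 2.480e-01  7.700e-02  2.032e+00 -1.000e-03  1.034e+00  6.360e-01]
sheet ('top',) [ 0.4595 -0.0448  0.0131] 0.7 65.4
blue ('top',) [ 0.6923  0.0932 -1.5828] -90.7 0.0
sheet ('side',) [ 0.4593 -0.0474  0.0198] 1.1 48.0
blue ('side',) [ 0.5312  0.2093 -0.3564] -20.4 98.1
```

```bash
python3 look.py pics/g5.png .03 .462 -.046 26
```

```text
top origin [263 191]
side origin [276 182]
```

View pics/g5.png

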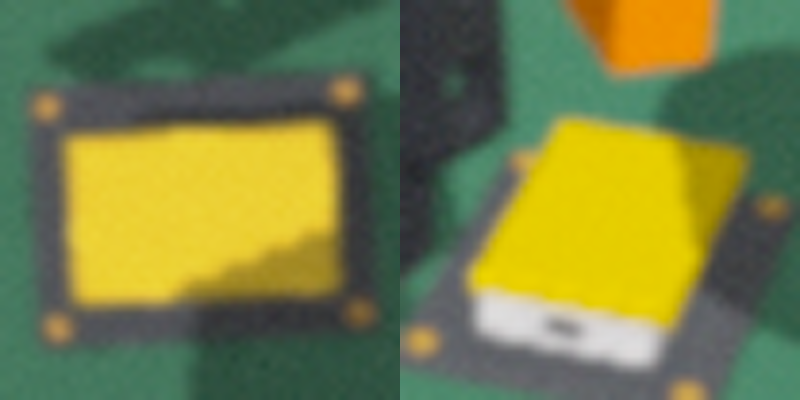

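The sheet is still about 2.5–3 mm toward the base: dragging it under the jaws did not work. I will regrip it where it lies, lift, shift and set it down.

Emit:
move_arm(deltas=[[[0,0,0.1],[-0.1,-0.5,0],-1],[[0,0,0.2],[-0.42,-1,0],-1],[[0,0,0.26],[-0.42,-1,0],-1],[[0,0,0.26],[-0.42,-1,0],-1]])

```text
time: 14.0
tool_pos: [0.4607, 0.0531, 0.124]
tcp_rot: [2.202, 2.24, 0.001]
wrist_force: [0.7, -0.5, -0.0]
width: 1.003
```

Emit:
move_arm(deltas=[[[0,0,0],[0,-0.5,0],-1],[[0,0,0],[0,-1,0],-1],[[0,0,0],[0,-1,0],-1],[[0,0,0],[0,-1,-0.4],-1],[[0,0,0],[0,-1,-0.8],-1],[[0,0,0],[0,-1,-1],-1],[[0,0,0],[0,-1,-1],-1],[[0,0,0],[0,-1,-1],-1]])

```text
time: 15.0
tool_pos: [0.4619, -0.0455, 0.0246]
tcp_rot: [2.198, 2.243, 0.001]
wrist_force: [-0.5, 0.4, 0.4]
width: 1.001
```

```bash
python3 st.py
```

```text
t 15.0 pos [ 0.4619 -0.0455  0.0246] z [ 0.001 -0.    -1.   ] jaw az 1.18 jawz 0.001 w 1.001 F [-0.5  0.4  0.4] q [-0.152  0.101  2.225  0.     0.815 -0.173]
```

Emit:
move_arm(deltas=[[[0,0,0],[-0.01,0,0],-1],[[0,0,0],[-0.01,0,0],-1],[[0,0,0],[-0.01,0,0],-0.7],[[0,0,0],[-0.01,0,0],-0.5],[[0,0,0],[-0.01,0,0],-0.3],[[0,0,0],[-0.01,0,0],0],[[0,0,0],[-0.01,0,0],0]])

```text
time: 15.88
tool_pos: [0.46, -0.0461, 0.0244]
tcp_rot: [2.199, 2.243, 0.0]
wrist_force: [-2.1, 0.7, 6.4]
width: 0.711
```

```bash
python3 st.py
```

```text
t 15.88 pos [ 0.46   -0.0461  0.0244] z [ 0. -0. -1.] jaw az 1.14 jawz 0.0 w 0.711 F [-2.1  0.7  6.4] q [-0.154  0.099  2.228 -0.     0.815 -0.174]
```

Emit:
move_arm(deltas=[[[0,0,0],[0,0,0.05],0],[[0,0,0],[0,0,0.1],0],[[0,0,0],[0,0,0.1],0],[[0,0,0],[0,0,0.1],0],[[0,0,0],[0,0,0.1],0],[[0,0,0],[0,0,0.1],0]])

```text
time: 16.62
tool_pos: [0.4597, -0.046, 0.0336]
tcp_rot: [-2.199, -2.243, 0.0]
wrist_force: [0.4, -0.2, 1.0]
width: 0.707
```

```bash
python3 st.py; python3 -c "
from h import *
imgs={n:read_camera(n)[0] for n in('top','side')}
v,f=fit({'side':imgs['side']},'yellow',(.062,.098,.008),.034,.462,-.046,[0.02],r=30);print(v,f)"
```

```text
t 16.62 pos [ 0.4597 -0.046   0.0336] z [-0.  0. -1.] jaw az 1.15 jawz -0.0 w 0.707 F [ 0.4 -0.2  1. ] q [-0.154  0.083  2.223  0.     0.836 -0.174]
[ 0.46091502 -0.04590033  0.06756454] 74.65625
```

Emit:
move_arm(deltas=[[[0,0,0],[0.033,0,0],0],[[0,0,0],[0.033,0,0],0],[[0,0,0],[0.033,0,0],0],[[0,0,0],[0.033,0,0],0],[[0,0,0],[0.033,0,-0.05],0],[[0,0,0],[0.033,0,-0.09],0],[[0,0,0],[0.033,0,-0.09],0],[[0,0,0],[0.033,0,-0.09],0]])

```text
time: 17.73
tool_pos: [0.4629, -0.046, 0.0245]
tcp_rot: [-2.199, -2.243, 0.0]
wrist_force: [0.0, 0.1, -0.3]
width: 0.703
```

Emit:
move_arm(deltas=[[[0,0,0],[0,0,0],-0.5],[[0,0,0],[0,0,0],-0.7],[[0,0,0],[0,0,0],-0.9],[[0,0,0],[0,0,0],-0.9],[[0,0,0],[0,0,0.2],-1],[[0,0,0],[0,0,0.6],-1],[[0,0,0],[0,0.4,1],-1],[[0,0,0],[0,1,1],-1],[[0,0,0],[0,1,1],-1]])

```text
time: 18.85
tool_pos: [0.4634, 0.0572, 0.1257]
tcp_rot: [2.193, 2.249, 0.003]
wrist_force: [0.1, -0.6, -0.2]
width: 0.997
```

Emit:
move_arm(deltas=[[[0,0,-0.1],[0.3,0.4,0],-1],[[0,0,-0.2],[0.4,0.9,0],-1],[[0,0,-0.26],[0.4,1,0],-1],[[0,0,-0.26],[0.4,1,0],-1],[[0,0,-0.26],[0.4,1,0],-1]])

```text
time: 19.48
tool_pos: [0.5028, 0.1528, 0.1243]
tcp_rot: [2.608, 1.752, -0.002]
wrist_force: [0.6, 0.5, -0.6]
width: 1.001
```

```bash
python3 st.py;python3 m2.py;  python3 look.py pics/g6.png .03 .462 -.046 26
```

```text
t 19.48 pos [0.5028 0.1528 0.1243] z [-0.001 -0.001 -1.   ] jaw az -22.2 jawz -0.001 w 1.001 F [ 0.6  0.5 -0.6] q [ 2.480e-01  7.700e-02  2.030e+00 -1.000e-03  1.036e+00  6.360e-01]
sheet ('top',) [ 0.4628 -0.0452  0.0125] 0.7 68.0
blue ('top',) [ 0.6923  0.0932 -1.5828] -90.7 0.0
sheet ('side',) [ 0.4626 -0.0471  0.0125] 0.7 41.6
blue ('side',) [ 0.5314  0.2086 -0.3843] -22.0 96.3
top origin [263 191]
side origin [276 182]
```

View pics/g6.png

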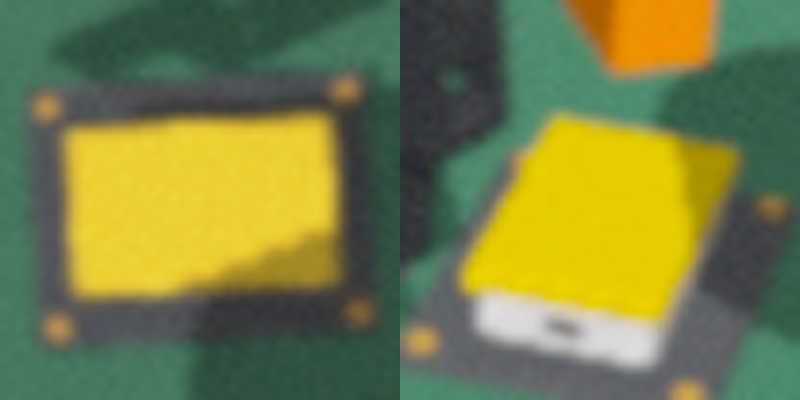

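Picture: the sheet is now centred (left overhang about 14 px, right about 4 px; 12 and 6 expected for this view). Next, the blue enclosure.

Emit:
move_arm(deltas=[[[0,0,-0.003],[0.28,0.3,0],-1],[[0,0,-0.003],[0.28,0.565,-0.1],-1],[[0,0,-0.003],[0.28,0.565,-0.5],-1],[[0,0,-0.003],[0.28,0.565,-0.9],-1],[[0,0,-0.003],[0.28,0.565,-0.9],-1],[[0,0,-0.003],[0.28,0.565,-0.9],-1]])

```text
time: 20.42
tool_pos: [0.5321, 0.2104, 0.036]
tcp_rot: [2.612, 1.744, 0.002]
wrist_force: [0.8, -0.3, 0.7]
width: 0.996
```

```bash
python3 st.py
```

```text
t 20.43 pos [0.5321 0.2104 0.036 ] z [ 0.001  0.    -1.   ] jaw az -22.54 jawz 0.001 w 0.996 F [ 0.8 -0.3  0.7] q [ 0.333  0.268  1.994 -0.     0.879  0.726]
```

Emit:
move_arm(deltas=[[[0,0,0],[0,0,-0.15],-1],[[0,0,0],[0,0,-0.3],-1],[[0,0,0],[0,0,-0.3],-0.8],[[0,0,0],[0,0,-0.3],-0.5],[[0,0,0],[0,0,-0.3],-0.3],[[0,0,0],[0,0,-0.3],0],[[0,0,0],[0,0,-0.3],0.2],[[0,0,0],[0,0,-0.3],0.2]], grip_force=45)

```text
time: 21.42
tool_pos: [0.5318, 0.2107, 0.0055]
tcp_rot: [2.612, 1.745, 0.002]
wrist_force: [-1.2, -0.4, 5.1]
width: 0.642
```

```bash
python3 st.py
```

```text
t 21.43 pos [0.5318 0.2107 0.0055] z [ 0.001  0.    -1.   ] jaw az -22.52 jawz 0.001 w 0.642 F [-1.2 -0.4  5.1] q [0.334 0.311 2.007 0.    0.822 0.727]
```

Emit:
move_arm(deltas=[[[0,0,0],[0,0,0.2],0.2],[[0,0,0],[0,0,0.6],0.2],[[0,0,0],[0,0,0.8],0.2],[[0,0,0.05],[0,-0.2,0.8],0.2],[[0,0,0.15],[-0.2,-0.6,0.8],0.2],[[0,0,0.23],[-0.35,-1,0.8],0.2],[[0,0,0.26],[-0.35,-1,0.8],0.2]])

```text
time: 22.3
tool_pos: [0.4939, 0.1081, 0.0847]
tcp_rot: [-2.204, -2.237, 0.004]
wrist_force: [0.5, 1.5, -2.7]
width: 0.638
```

Emit:
move_arm(deltas=[[[0,0,0],[-0.2,-0.5,0],0.2],[[0,0,0],[-0.33,-1,0],0.2],[[0,0,0],[-0.33,-1,0],0.2],[[0,0,0],[-0.33,-1,0],0.2]])

```text
time: 22.8
tool_pos: [0.4633, 0.0105, 0.0853]
tcp_rot: [2.206, 2.237, 0.001]
wrist_force: [0.5, 0.3, -2.5]
width: 0.639
```

Emit:
move_arm(deltas=[[[0,0,0],[0,-0.4,0],0.2],[[0,0,0],[0,-0.57,0],0.2],[[0,0,0],[0,-0.57,0],0.2],[[0,0,0],[0,-0.57,0],0.2],[[0,0,0],[0,-0.57,0],0.2]])

```text
time: 23.42
tool_pos: [0.4631, -0.0457, 0.0847]
tcp_rot: [-2.203, -2.239, -0.0]
wrist_force: [-0.5, -0.9, -2.0]
width: 0.64
```

```bash
python3 st.py
```

```text
t 23.43 pos [ 0.4631 -0.0457  0.0847] z [-0.  0. -1.] jaw az 0.93 jawz -0.0 w 0.64 F [-0.5 -0.9 -2. ] q [-0.152  0.011  2.182  0.     0.948 -0.169]
```

Emit:
move_arm(deltas=[[[0,0,0],[0,0,-0.15],0.2],[[0,0,0],[0,0,-0.3],0.2],[[0,0,0],[0,0,-0.4],0.2],[[0,0,0],[0,0,-0.4],0.2],[[0,0,0],[0,0,-0.4],0.2]])

```text
time: 24.05
tool_pos: [0.4633, -0.0466, 0.0448]
tcp_rot: [-2.204, -2.238, -0.0]
wrist_force: [0.8, -0.4, -2.0]
width: 0.639
```

```bash
python3 st.py; python3 look.py pics/g7.png .04 .462 -.046 26
```

```text
t 24.05 pos [ 0.4633 -0.0466  0.0448] z [ 0.  0. -1.] jaw az 0.87 jawz 0.0 w 0.639 F [ 0.8 -0.4 -2. ] q [-0.154  0.071  2.209  0.     0.861 -0.169]
top origin [263 191]
side origin [276 179]
```

View pics/g7.png

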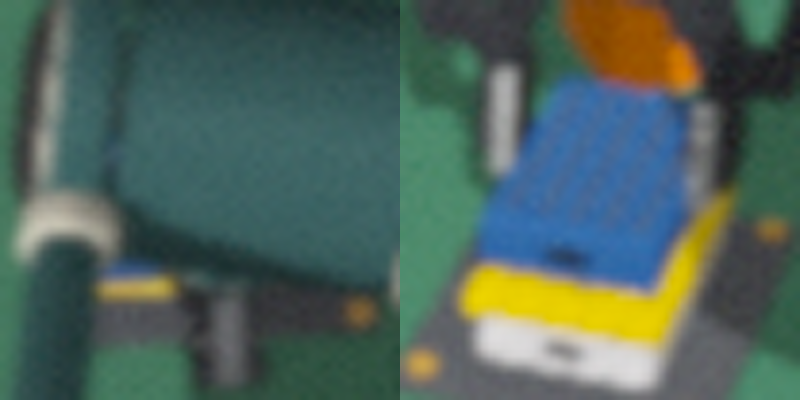

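Picture: blue sits level just above the sheet, aligned in both axes. Lower and release.

Emit:
move_arm(deltas=[[[0,0,0],[0,0.007,-0.035],0.2],[[0,0,0],[0,0.007,-0.07],0.2],[[0,0,0],[0,0.007,-0.07],0.2],[[0,0,0],[0,0.007,-0.07],0.2]])

```text
time: 24.65
tool_pos: [0.463, -0.0458, 0.0377]
tcp_rot: [-2.204, -2.238, 0.0]
wrist_force: [1.0, -0.1, -1.9]
width: 0.643
```

Emit:
move_arm(deltas=[[[0,0,0],[0,0,0],-0.3],[[0,0,0],[0,0,0],-0.5],[[0,0,0],[0,0,0],-0.8],[[0,0,0],[0,0,0],-0.9],[[0,0,0],[0,0,0],-0.9],[[0,0,0],[0,0,0.2],-1],[[0,0,0],[0,0,0.6],-1],[[0,0,0],[0,-0.3,1],-1],[[0,0,0],[0,-0.9,1],-1],[[0,0,0],[0,-0.9,1],-1],[[0,0,0],[0,-0.9,1],-1]])

```text
time: 26.02
tool_pos: [0.4626, -0.1357, 0.1373]
tcp_rot: [-2.205, -2.236, 0.0]
wrist_force: [0.8, 0.8, 0.4]
width: 1.001
```

```bash
python3 st.py; cat > kin.py <<'E'
from h import *
import json
from scipy.spatial.transform import Rotation as Ro
from scipy.optimize import least_squares
L=[json.loads(l) for l in open("log.jsonl")]
L.append([[-1.162,.264,1.604,0,1.274,-.037],[.291,-.609,.231],Ro.from_rotvec([-3.0618,-.694,0]).as_matrix().tolist()])
def fk(q,p):
    # base yaw, pitch, pitch, roll, pitch, roll; links up at zero
    h,a,b,c,e,g=p
    T=Ro.from_euler("z",q[0]); X=np.array([0,0,h])
    T2=T*Ro.from_euler("y",q[1]); X=X+T2.apply([e,0,a])
    T3=T2*Ro.from_euler("y",q[2])*Ro.from_euler("z",q[3]); X=X+T3.apply([g,0,b])
    T5=T3*Ro.from_euler("y",q[4])*Ro.from_euler("z",q[5]); X=X+T5.apply([0,0,c])
    return X,T5.as_matrix()
if __name__=="__main__":
    o=least_squares(lambda p:np.concatenate([fk(q,p)[0]-x for q,x,_ in L]),[.3,.4,.4,.3,0,0])
    print(o.x.round(4),"max err",abs(o.fun).max(),len(L))
    for q,x,R in L[-2:]: print(np.round(fk(q,o.x)[1].T@np.array(R),2).tolist())
    np.save("kin.npy",o.x)
E
python3 kin.py; python3 look.py pics/g8.png .04 .462 -.046 26
```

```text
t 26.02 pos [ 0.4626 -0.1357  0.1373] z [-0.001  0.001 -1.   ] jaw az 0.8 jawz -0.001 w 1.001 F [0.8 0.8 0.4] q [-3.370e-01 -2.200e-02  2.104e+00  1.000e-03  1.060e+00 -3.520e-01]
[-0.3988  0.5178  0.5652 -0.2946 -0.001  -0.0009] max err 0.02494246113670501 19
[[0.0, -1.0, -0.0], [1.0, 0.0, -0.0], [0.0, -0.0, 1.0]]
[[-0.0, -1.0, 0.0], [1.0, -0.0, 0.0], [-0.0, 0.0, 1.0]]
top origin [263 191]
side origin [276 179]
```

View pics/g8.png

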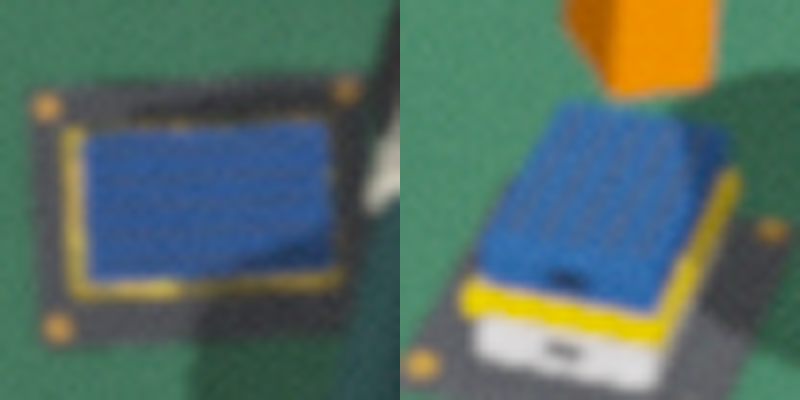

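Picture: the blue enclosure sits squarely on the sheet, within about 1.5 mm. Now go over the block, yaw the jaws across its 36 mm width, and tilt to learn the wrist geometry.

Emit:
move_arm(deltas=[[[0,0,0.1],[0.15,-0.4,0],-1],[[0,0,0.2],[0.37,-0.8,0],-1],[[0,0,0.3],[0.37,-0.8,0],-1],[[0,0,0.374],[0.37,-0.8,0],-1],[[0,0,0.374],[0.37,-0.8,0],-1],[[0,0,0.374],[0.37,-0.8,0],-1]])

```text
time: 26.88
tool_pos: [0.5001, -0.2148, 0.1375]
tcp_rot: [-1.462, -2.78, -0.0]
wrist_force: [0.2, 0.3, 0.5]
width: 1.0
```

Emit:
move_arm(deltas=[[[0.082,0.057,0],[0,0,0],-1],[[0.164,0.113,0],[0,0,0],-1],[[0.275,0.189,0],[0,0,0],-1],[[0.275,0.189,0],[0,0,0],-1],[[0.275,0.189,0],[0,0,0],-1],[[0.275,0.189,0],[0,0,0],-1]])

```text
time: 27.62
tool_pos: [0.5, -0.215, 0.1389]
tcp_rot: [-1.237, -2.356, -0.331]
wrist_force: [0.4, -0.5, -0.0]
width: 0.998
```

```bash
python3 st.py; cat > k2.py <<'E'
from kin import *
import kin
L=[l for l in kin.L]
J=[np.array(l[0]) for l in L]
o=None
for h0 in(.1,.3,.5):
  for c0 in(.15,.3):
    r=least_squares(lambda p:np.concatenate([fk(q,p)[0]-x for q,x,_ in L]),[h0,.4,.4,c0,0,0],loss="soft_l1",f_scale=.003)
    if o is None or r.cost<o.cost:o=r
print(o.x.round(4)); E=np.array([fk(q,o.x)[0]-x for q,x,_ in L]); print((E*1000).round(1).tolist())
print(np.round(fk(L[-2][0],o.x)[1].T@np.array(L[-2][2]),3).tolist()); np.save("kin.npy",o.x)
E
python3 k2.py
```

```text
t 27.62 pos [ 0.5    -0.215   0.1389] z [-0.282  0.411 -0.867] jaw az 34.57 jawz 0.001 w 0.998 F [ 0.4 -0.5 -0. ] q [-0.575  0.412  1.675  0.192  1.543 -1.232]
[ 0.2842  0.5094  0.5631  0.3819  0.0028 -0.0021]
[[-1.6, -24.9, -0.6], [-1.0, -24.9, -0.6], [-0.9, -24.9, -0.7], [-1.0, -24.9, -0.6], [-1.4, -25.0, 0.2], [-1.2, -25.0, 0.1], [7.8, -23.7, 0.0], [-1.2, -25.0, 0.1], [7.7, -23.7, 0.0], [-1.1, -25.0, 0.0], [-1.2, -25.0, 0.1], [-1.2, -25.0, 0.1], [7.7, -23.7, 0.0], [9.9, -22.9, -0.3], [10.1, -22.9, -0.4], [-1.5, -24.9, 0.3], [-1.3, -25.0, 0.1], [-6.5, -24.1, 0.3], [-23.0, -7.5, 3.8], [-22.9, -9.9, -0.5]]
[[0.0, -1.0, -0.0], [1.0, 0.0, -0.0], [0.0, -0.0, 1.0]]
```

```bash
cat > k3.py <<'E'
from kin import L,Ro,np,least_squares
def fk(q,p):
    h,a,b,c,e,g,l,m=p
    T=Ro.from_euler("z",q[0]); X=np.array([0,0,h])+T.apply([0,l,0])
    T2=T*Ro.from_euler("y",q[1]); X=X+T2.apply([e,0,a])
    T3=T2*Ro.from_euler("y",q[2])*Ro.from_euler("z",q[3]); X=X+T3.apply([g,m,b])
    T5=T3*Ro.from_euler("y",q[4])*Ro.from_euler("z",q[5]); X=X+T5.apply([0,0,c])
    M=T5.as_matrix(); return X,np.c_[M[:,1],-M[:,0],M[:,2]]
best=None
for h0 in(.1,.3,.5):
  for c0 in(.15,.3):
    r=least_squares(lambda p:np.concatenate([fk(q,p)[0]-x for q,x,_ in L]+[p[6:]*1e-4]),[h0,.4,.4,c0,0,0,0,0])
    if best is None or r.cost<best.cost:best=r
P=best.x;print(P.round(4),"max mm",(abs(best.fun).max()*1e3).round(2))
for q,x,R in L[-2:]: print((fk(q,P)[1]-np.array(R)).round(2).tolist())
lo=np.array([-2.63,-.94,.31,-1.31,0,-2.55]);hi=np.array([2.63,2.18,2.57,4.45,2.66,2.55])
rng=np.random.default_rng(0)
def ik(x,R,n=25,q0=None):
    S=[]
    for k in range(n):
        s=rng.uniform(lo,hi) if q0 is None or k else q0
        r=least_squares(lambda q:np.concatenate([(fk(q,P)[0]-x)*5,(fk(q,P)[1]-R).ravel()]),np.clip(s,lo+1e-3,hi-1e-3),bounds=(lo,hi))
        if r.cost<1e-6 and not any(np.allclose(r.x,t,atol=.02) for t in S): S.append(r.x)
    return S
if __name__=="__main__":
  # final: block centre over stack; tool elevation -el, azimuth phi, jaw horizontal
  B=np.array([.4626,-.046,.187])
  for el in(0,30):
   for phi in range(-150,180,30):
    a,b=np.radians(phi),np.radians(el); z=np.array([np.cos(a)*np.cos(b),np.sin(a)*np.cos(b),-np.sin(b)])
    j=np.array([-np.sin(a),np.cos(a),0])   # jaw; block kept: jaw az 34.5 when d az -55.5 => jaw = d az+90
    R=np.c_[np.cross(j,z),j,z]
    for s in ik(B+.019*z,R,12): print(el,phi,s.round(2))
E
python3 k3.py
```

```text
[2.515e-01 5.120e-01 5.661e-01 3.475e-01 1.000e-04 1.400e-03 2.480e-02
 1.000e-04] max mm 0.19
[[0.0, 0.0, -0.0], [0.0, -0.0, -0.0], [0.0, -0.0, 0.0]]
[[-0.0, 0.0, 0.0], [0.0, -0.0, -0.0], [-0.0, 0.0, -0.0]]
0 -150 [ 0.12  0.81  1.58 -0.52  2.25  1.23]
0 -120 [ 0.33  0.71  1.79 -0.83  2.04  1.11]
0 -90 [ 0.5   0.56  2.08 -1.12  1.8   1.13]
0 60 [-0.9   0.46  2.29  1.23  1.71  1.94]
0 90 [-0.72  0.62  1.97  0.93  1.93  2.01]
0 120 [-0.52  0.75  1.7   0.64  2.15  1.96]
0 150 [-0.31  0.84  1.53  0.3   2.32  1.78]
30 -150 [ 0.1   0.54  1.67 -0.39  1.91  1.21]
30 -120 [ 0.28  0.42  1.86 -0.65  1.72  1.01]
30 -90 [ 0.43  0.23  2.12 -0.91  1.48  0.86]
30 -60 [ 0.5  -0.02  2.41 -1.21  1.18  0.74]
30 60 [-0.8   0.08  2.3   1.02  1.37  2.31]
30 90 [-0.67  0.31  2.02  0.75  1.62  2.18]
30 120 [-0.49  0.47  1.78  0.5   1.83  2.01]
30 150 [-0.29  0.57  1.63  0.22  1.97  1.77]
```

```bash
cat > path.py <<'E'
from k3 import *
from workcell import status
s=status.read_state(); R0=Ro.from_rotvec(s["tcp_rot"]); q=s["q"]
def step(x,R): 
    global q
    r=ik(x,R.as_matrix(),1,q)
    if not r: print("FAIL",x); return
    print(r[0].round(2),"dq",abs(r[0]-q).max().round(2)); q=r[0]
A=np.array([.4943,-.2077,.0126]); U=np.array([.4943,-.2077,.2]); E=np.array([.4626,-.0555,.1675])
step(s["tool_pos"],R0); step(A,R0); step(U,R0)
t=np.radians(90)*np.array([-.824,-.566,0]); Y=np.radians(-34.5)
print("yaw first");qs=q
for f in(.5,1): step(U,Ro.from_rotvec([0,0,Y*f])*R0)
R1=Ro.from_rotvec([0,0,Y])*R0; t2=Ro.from_rotvec([0,0,Y]).apply(t); print("tilt",(t2/np.pi*2).round(3))
print("translate");
V=np.array([.4626,-.0555,.2])
for f in(.5,1): step(U+(V-U)*f,R1)
print("tilt steps")
for f in np.linspace(.125,1,8): step(V,Ro.from_rotvec(t2*f)*R1)
step(E,Ro.from_rotvec(t2)*R1); print((Ro.from_rotvec(t2)*R1).as_matrix().round(3))
E
python3 path.py
```

```text
[2.515e-01 5.120e-01 5.661e-01 3.475e-01 1.000e-04 1.400e-03 2.480e-02
 1.000e-04] max mm 0.19
[[0.0, 0.0, -0.0], [0.0, -0.0, -0.0], [0.0, -0.0, 0.0]]
[[-0.0, 0.0, 0.0], [0.0, -0.0, -0.0], [-0.0, 0.0, -0.0]]
[-0.58  0.41  1.68  0.19  1.54 -1.23] dq 0.0
[-0.57  0.54  1.75  0.2   1.34 -1.27] dq 0.2
[-0.57  0.34  1.65  0.19  1.64 -1.21] dq 0.3
yaw first
[-0.64  0.29  1.71  0.3   1.57 -1.01] dq 0.2
[-0.7   0.23  1.8   0.39  1.48 -0.81] dq 0.2
tilt [-1.  0.  0.]
translate
[-0.61  0.12  1.92  0.42  1.43 -0.74] dq 0.12
[-0.51  0.03  2.02  0.46  1.39 -0.66] dq 0.1
tilt steps
[-0.4  -0.05  2.04  0.31  1.29 -0.51] dq 0.16
[-0.27 -0.1   2.06  0.13  1.22 -0.32] dq 0.19
[-0.12 -0.12  2.07 -0.07  1.18 -0.1 ] dq 0.22
[ 0.02 -0.11  2.09 -0.28  1.19  0.13] dq 0.23
[ 0.16 -0.07  2.1  -0.48  1.23  0.35] dq 0.22
[ 0.28  0.    2.1  -0.65  1.31  0.54] dq 0.19
[ 0.37  0.09  2.1  -0.79  1.41  0.7 ] dq 0.16
[ 0.44  0.2   2.1  -0.9   1.51  0.83] dq 0.13
[ 0.44  0.25  2.11 -0.91  1.47  0.88] dq 0.05
[[-0.002  1.    -0.   ]
 [ 0.499  0.    -0.867]
 [-0.867 -0.002 -0.499]]
```

Emit:
move_arm(deltas=[[[0,0,0],[-0.057,0.073,-0.4],-1],[[0,0,0],[-0.057,0.073,-0.7],-1],[[0,0,0],[-0.057,0.073,-0.8],-1],[[0,0,0],[-0.057,0.073,-0.8],-1],[[0,0,0],[-0.057,0.073,-0.8],-1]])

```text
time: 28.25
tool_pos: [0.4955, -0.209, 0.0595]
tcp_rot: [-1.238, -2.356, -0.332]
wrist_force: [-0.1, -0.8, 0.3]
width: 0.997
```

```bash
python3 st.py; python3 look.py pics/g9.png .03 .50 -.2155 30
```

```text
t 28.25 pos [ 0.4955 -0.209   0.0595] z [-0.281  0.411 -0.867] jaw az 34.55 jawz 0.002 w 0.997 F [-0.1 -0.8  0.3] q [-0.571  0.486  1.734  0.197  1.411 -1.255]
top origin [317 172]
side origin [276 145]
```

View pics/g9.png

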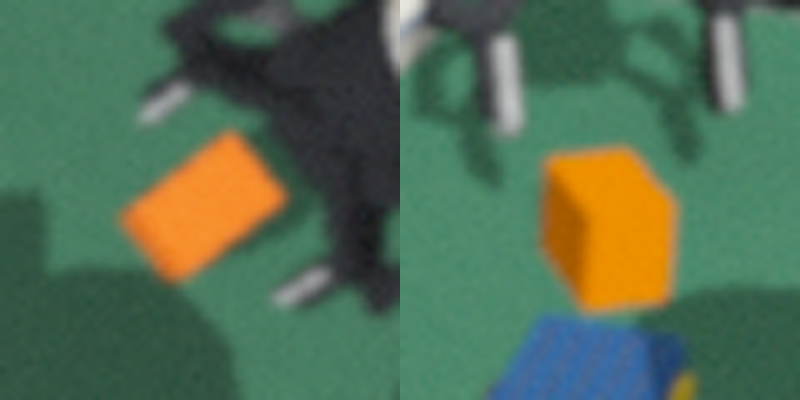

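Picture: the jaws straddle the block's 36 mm width with the axes aligned. Descend and grip.

Emit:
move_arm(deltas=[[[0,0,0],[-0.005,0.005,-0.2],-1],[[0,0,0],[-0.005,0.005,-0.46],-1],[[0,0,0],[-0.005,0.005,-0.46],-1],[[0,0,0],[-0.005,0.005,-0.46],-0.6],[[0,0,0],[-0.005,0.005,-0.46],-0.2],[[0,0,0],[-0.005,0.005,-0.46],0.2],[[0,0,0],[-0.005,0.005,-0.46],0.5],[[0,0,0],[-0.005,0.005,-0.46],0.6],[[0,0,0],[-0.005,0.005,-0.46],0.6]], grip_force=70)

```text
time: 29.48
tool_pos: [0.4948, -0.2086, 0.0128]
tcp_rot: [-1.238, -2.355, -0.332]
wrist_force: [1.7, -1.4, 6.0]
width: 0.413
```

```bash
python3 st.py
```

```text
t 29.48 pos [ 0.4948 -0.2086  0.0128] z [-0.282  0.412 -0.867] jaw az 34.53 jawz 0.001 w 0.413 F [ 1.7 -1.4  6. ] q [-0.572  0.545  1.749  0.2    1.34  -1.27 ]
```

Emit:
move_arm(deltas=[[[0,0,0],[0,0,0.2],0.6],[[0,0,0],[0,0,0.5],0.6],[[0,0,0],[0,0,0.8],0.6],[[0,0,0],[0,0,1],0.6],[[0,0,0],[0,0,1],0.6]])

```text
time: 30.1
tool_pos: [0.4949, -0.2086, 0.1135]
tcp_rot: [-1.238, -2.357, -0.332]
wrist_force: [-0.1, -0.3, -1.1]
width: 0.414
```

Emit:
move_arm(deltas=[[[0,0,-0.08],[0,0,0.4],0.6],[[0,0,-0.16],[-0.1,0.2,0.87],0.6],[[0,0,-0.24],[-0.2,0.5,0.87],0.6],[[0,0,-0.32],[-0.32,0.8,0.87],0.6],[[0,0,-0.383],[-0.32,0.8,0.87],0.6],[[0,0,-0.383],[-0.32,0.8,0.87],0.6]])

```text
time: 30.85
tool_pos: [0.4604, -0.1274, 0.1976]
tcp_rot: [-1.924, -1.926, -0.516]
wrist_force: [1.0, 0.4, -0.9]
width: 0.414
```

Emit:
move_arm(deltas=[[[0,0,0],[0,0.4,0],0.6],[[0,0,0],[0,0.73,0],0.6],[[0,0,0],[0,0.73,0],0.6]])

```text
time: 31.22
tool_pos: [0.4614, -0.0534, 0.198]
tcp_rot: [-1.92, -1.93, -0.515]
wrist_force: [0.2, -0.2, -1.9]
width: 0.414
```

Emit:
move_arm(deltas=[[[-0.08,0,0],[0,0,0],0.6],[[-0.18,0,0],[0,0,0],0.6],[[-0.28,0,0],[0,0,0],0.6],[[-0.38,0,0],[0,0,0],0.6],[[-0.48,0,0],[0,0,0],0.6],[[-0.58,0,0],[0,0,0],0.6],[[-0.68,0,0],[0,0,0],0.6],[[-0.78,0,0],[0,0,0],0.6],[[-0.88,0,0],[0,0,0],0.6],[[-0.96,0,0],[0,0,0],0.6],[[-1,0,0],[0,0,0],0.6],[[-1,0,0],[0,0,0],0.6],[[-1,0,0],[0,0,0],0.6],[[-1,0,0],[0,0,0],0.6],[[-1,0,0],[0,0,0],0.6]])

```text
time: 33.1
tool_pos: [0.4622, -0.0553, 0.1994]
tcp_rot: [1.585, 1.584, -0.913]
wrist_force: [-0.3, -0.1, -1.9]
width: 0.41
```

```bash
python3 st.py; python3 look.py pics/g10.png .12 .462 -.046 42
```

```text
t 33.1 pos [ 0.4622 -0.0553  0.1994] z [-0.    -0.865 -0.501] jaw az -0.03 jawz 0.0 w 0.41 F [-0.3 -0.1 -1.9] q [ 0.441  0.202  2.101 -0.901  1.51   0.832]
top origin [248 173]
side origin [262 133]
```

The picture limit is reached, so I go on with numbers. Lower to the final height and check the hole by depth and colour.

Emit:
move_arm(deltas=[[[0,0,0],[0.004,0,-0.15],0.6],[[0,0,0],[0.004,0,-0.3],0.6],[[0,0,0],[0.004,0,-0.3],0.6],[[0,0,0],[0.004,0,-0.3],0.6],[[0,0,0],[0.004,0,-0.3],0.6],[[0,0,0],[0.004,0,-0.3],0.6]])

```text
time: 33.95
tool_pos: [0.4626, -0.0549, 0.1691]
tcp_rot: [1.584, 1.585, -0.914]
wrist_force: [0.4, -0.2, -1.8]
width: 0.411
```

```bash
python3 st.py; python3 - <<'E'
from h import *
for n in("top","side"):
    p,d=read_camera(n); i=INFO[n]; R=np.array(i["R"]);t=np.array(i["t"]);K=np.linalg.inv(i["K"])
    u=proj(n,[[.4626,-.046,.204]])[0]; print(n,"expected top-face centre px",u.round(1))
    h=cv2.cvtColor(p,cv2.COLOR_RGB2HSV); m=(h[...,0]>=3)&(h[...,0]<=20)&(h[...,1]>130)&(h[...,2]>30)
    a,b=u.astype(int)-16; v,w=np.mgrid[b:b+36,a:a+32]
    z=d[b:b+36,a:a+32]; X=(np.stack([w,v,np.ones_like(w)],-1)@K.T*z[...,None]-t)@R
    mm=m[b:b+36,a:a+32]
    for r in range(0,36,1 if n=="top" else 2): print("".join(("#" if h[b+r,a+c,2]>150 else "o" if h[b+r,a+c,2]>80 else "x") if mm[r,c] else "." for c in range(32)), "".join("%4d"%(1000*X[r,c,2]) for c in range(6,28,3)))
    if mm.any(): print("orange xyz min/max",np.percentile(X[mm],2,axis=0).round(3),np.percentile(X[mm],98,axis=0).round(3))
E
```

```text
t 33.95 pos [ 0.4626 -0.0549  0.1691] z [ 0.    -0.866 -0.501] jaw az 0.02 jawz -0.0 w 0.411 F [ 0.4 -0.2 -1.8] q [ 0.441  0.251  2.113 -0.905  1.473  0.879]
top expected top-face centre px [292.2 213.5]
................................    4   4   5   1   1   3   0   1
................................    4   5   1   3   3   0   0   1
................................    2   6   4   0  -2  -1   2   1
................................    0   4   2   4  -2   1   5   9
................................  195   7   7   7   4   6   7   5
................................  202 194 187 187   3   6   5   8
................................  206 190 182 180   4   3   71327
................................  203 189 188 181   6   0   4   5
................................  202 200 192 184 181   5   8   3
....................####o.......  202 193 192 186 181   5  31  32
.......oo################.......  192 201 201 201 208 203 205  52
.......o#################.......  158 204 202 202 204 203 205  51
.......o#################.......  162 206 200 206 206 204 204  50
.......##################.......  154 
[... 2141 characters left out ...]
#######o...  334 329 323 271 261 250 204 200
....................xo#####o....  332 326 274 269 257 248 203 195
......................ooooo.....  328 323 269 264 256 245 217 190
................................  324 271 266 253 250 241 233 185
................................  320 266 262 250 246 237 227 226
................................  315 261 256 247 240 231 223 223
................................  259 257 251 243 236 226 223 219
................................  253 250 240 236 229 220 217 194
................................  249 235 236 229 222 196 191 189
................................  240 232 228 222 197 193 187 170
orange xyz min/max [ 0.423 -0.523  0.012] [0.565 0.071 0.255]
```

Hole confirmed: rim at z ≈ 0.204, floor at ≈ 0.174 (30 mm deep, facing up), and the stack top reads 0.050. Hold still, then hand in.

Emit:
move_arm(deltas=[[[0,0,0],[0,0,0],0.6],[[0,0,0],[0,0,0],0.6],[[0,0,0],[0,0,0],0.6],[[0,0,0],[0,0,0],0.6],[[0,0,0],[0,0,0],0.6],[[0,0,0],[0,0,0],0.6]])

```text
time: 34.8
tool_pos: [0.4623, -0.055, 0.1687]
tcp_rot: [1.583, 1.585, -0.915]
wrist_force: [-0.6, -1.0, -1.2]
width: 0.41
```

```bash
python3 st.py; python3 -c "
from workcell import status,order
print(abs(status.read_state()['joint_vel']).max()); print(order.finish_job())"
```

```text
t 34.8 pos [ 0.4623 -0.055   0.1687] z [-0.    -0.866 -0.5  ] jaw az 0.02 jawz -0.001 w 0.41 F [-0.6 -1.  -1.2] q [ 0.441  0.252  2.114 -0.905  1.473  0.879]
0.0017956682309569255
the job is handed in; nothing more can be done
None
```

The job is handed in at 34.8 s. The yellow sheet lies on the lower enclosure, the blue enclosure is stacked on it and released, and the orange block is held hole-up over the stack.

- **Sheet:** my first placing was about 2 mm off centre. A first try at nudging it made that slightly worse, so I regripped, lifted and reset it. It then looked centred to about 1 mm.
- **Blue enclosure:** it sat square on the sheet in the last picture I could view. It may be about 1.5 mm off toward −y, which I left.
- **Block:** depth readings put the hole's rim at z ≈ 0.204 and its floor at ≈ 0.174, so it is the 30 mm hole and it faces up. The stack top reads 0.050, which leaves about 10 cm of air under the block. The arm was still, with joint speeds below 0.002 rad/s.
- **Not checked:** I hit the 12-picture limit, so the final pose was checked by numbers only. The blue enclosure is mostly hidden under the block, so I could not refit its position at the end. I did not re-measure the pot, screwdriver, bit case or fan box, but the arm never went near them.

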